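# Put mixed-up repair parts back with their own kind

## Robot

A 7-joint arm with a two-finger parallel gripper is mounted at the origin on the work surface. World frame = base frame: x ahead of the robot, y to its left, z up, the work surface at z = 0. Lengths are in m, angles in rad, forces in N, time in s.
With the tool pointing down it reaches from about 0.425 to 0.875 m from the base axis. Payload 9.9 kg.
Tool frame: the origin (TCP) lies at the very end of the fingers, on their centre line; the grasp point (between the pads) lies r.grasp_offset behind it (r.grasp_offset is the distance from the TCP to the grasp point, in m); y points along the fingers, x is the direction in which the jaws open and shut, and the axes are right-handed (so a half turn about y gives the same grasp; the last joint's range is limited). The gripper opens to 85 mm and grips with 20 to 120 N. Pads are 22 mm wide; open, the fingers measure 114 mm over their backs; the gripper's body (76 mm by 85 mm) begins 54 mm behind the grasp point. The pads swing forward as they close: fully open they stand 13 mm farther back than shut.
Start: joints at [-1.322, 0.576, 0.025, 1.437, -0.015, 1.129, -0.057], TCP at [0.221, 0.638, 0.231] pointing down, gripper open.
Joint ranges: [-2.76, 2.76], [-0.34, 2.15], [-1.52, 1.57], [0.19, 2.46], [-1.09, 4.23], [0.17, 1.99], [-2.82, 2.82]. Speed limits (rad/s): [2.22, 2.22, 3.01, 3.01, 3.14, 3.14, 3.14].

## Interface

Orientations are given as a unit quaternion [x, y, z, w].
In Python, from station import r, imaging gives the robot as it stands. The module is installed in compiled form; this text tells all that it offers.
- The arm moves only by the tool servo_tool, never from a script. Its argument "plan" is a list of rows, each an object with "translation": the shift along the tool's x, y, z in units of 400 mm (1.0 is 400 mm), a list of three; "twist": the turn, a rotation vector about the tool's x, y, z in units of 360 degrees (1.0 is 360 degrees), a list of three. In form: [{"translation": [tx, ty, tz], "twist": [wx, wy, wz]}, ...]. A call has 1 to 10 rows; each row is the pose to reach, as a shift and turn from the pose commanded when the call began, along the tool's axes at that moment, turning the shorter way round; what a row does not reach only later rows make up. A row lasts 1/12 s, in which the tool goes at most 41.7 mm and 7.16 degrees, less where a joint would pass 70% of its speed; a pose out of reach is approached as far as the arm can. A call with a number of a shift or a turn outside -1 to 1 is refused whole. A call with a gripper value outside its range is refused whole. "grip" is the finger opening in mm, from 0 to 85.4, set as the call begins (left out, the last holds). The fingers move at their own pace and stop on an object; the grip force is fixed at half the most. Time passes only in rows, so rows that repeat a pose let the fingers close. It gives the time, the measured TCP pose, the force and the opening at its end, in the units of the state.
- r.get_obs(): the state, without advancing time (a new reading comes with each control period).
- imaging.snapshot(name): name is "side" or "top" or "wrist"; returns (picture, depth): 480x640x3 uint8, blue, green, red; 480x640 float32, m along the optical axis (not along the pixel's ray), 0 where there is no reading.
- imaging.camera_params(name): a dict with "intrinsics" (3x3 intrinsics, pixels), "position" and "rotation" of the camera in the world. Camera axes: x right, y down, z forward; pixel columns grow to the right and rows downward; lengths in m; the calibration is good to about 2 mm. The wrist camera is an equidistant fisheye: a pixel r from the principal point sees the ray r / f radians off the axis. A picture is of the moment at which its call begins: read the wrist's pose just before it. camera_params takes no time and is no camera call; for the wrist camera it gives the pose at the moment of the call.
- r.finish_job(): hands the job in, once; it reports no verdict.
Trained networks look in the newest picture that a camera, given by its name, has taken for a name from the list of things; names that differ only in an ending like _2 or _b are one class to them, and where a whole thing is asked for, a point or a joint stands for the part that bears it (a point fixed in the world has none). Each returns a list of dicts, best first, with "score" (0 to 1); they miss things now and then, are a little off and sometimes report something else, mostly with a low value. They report only what shows in the picture. A call takes as long as a camera call. They do not tell look-alikes from the thing itself.
- imaging.boxes_of(label, camera): "position" ([column, row] in pixels, amid what is visible of it).
- imaging.trace(label, camera): "pixels" (480x640 bool, what is visible of it) and "position" ([column, row] in pixels, amid what is visible of it).
- imaging.mark_of(label, camera): "position" ([column, row] in pixels: a listed point, or the origin of a listed thing).
The state is a dict: "t": time; "joints": joint angles; "dq": joint speeds; "joint_torque": joint torques, N m; "ee_pos": TCP position; "tool_rot": TCP orientation; "contact_force": force on the tool from outside, world axes, zero at the start; "ft_torque": the same for the moment, N m; "gripper_width": finger opening in m.
Only numpy, scipy, OpenCV 4.12 (cv2) and the standard library are available. Lean on these libraries where they do the work, as an engineer would, in place of code of your own. Each camera call takes 0.05 s, during which the arm holds its last target.

## Task

The three parts standing in the front compartments of the blue trays have been mixed up. Move each one to the front compartment of the tray whose back compartment holds two more of its own kind, so that it stands upright on the tray floor in about the middle of that compartment; the fourth tray, with nothing in its back, is free for setting a part down on the way. Leave the small bottle, the solder spool and the round tin between the trays where they stand.

Things in the scene. Friction and masses are not known exactly. Their poses are not given: they have to be found in the camera images.
- capacitor: loose electrolytic can capacitor, upright black cylinder with a bright metal disc on top, diameter 35 mm, height 55 mm, about 80 g; can be gripped in any direction across it; origin at the centre of its underside, z up.
- transformer: loose small mains transformer, about 280 g: dark steel core 20 (x) by 42 (y) by 42 (height) mm, with a yellow and copper coil 36 (x) by 28 (y) mm in its middle third bulging out of both x faces; grip it across y, 42 mm; origin at the centre of its underside, z up.
- heatsink: loose finned aluminium heat sink, 30 (x) by 42 (y) by 40 (height) mm, about 100 g, upright plate at -x with six upright fins to +x; grip it across y, 42 mm; origin at the centre of its underside, z up.
- cap_tray: the capacitors' tray: fixed blue tray, 127 (x) by 98 (y) mm, floor 3 mm thick. Origin: on the bench under the centre of its front compartment (robot's side, -x), inside x -35..35, y -46..46 mm. Walls 3 mm thick, 14 mm high (rear wall 26). Back compartment (+x): x 38..86 mm, holding two fixed capacitors centred at x 62, y +-22.5 mm, tops 58 mm above the bench.
- transformer_tray: the transformers' tray: fixed blue tray, 127 (x) by 98 (y) mm, floor 3 mm thick. Origin: on the bench under the centre of its front compartment (robot's side, -x), inside x -35..35, y -46..46 mm. Walls 3 mm thick, 14 mm high (rear wall 26). Back compartment (+x): x 38..86 mm, holding two fixed transformers centred at x 62, y +-22.5 mm, tops 46 mm above the bench.
- heatsink_tray: the heat sinks' tray: fixed blue tray, 127 (x) by 98 (y) mm, floor 3 mm thick. Origin: on the bench under the centre of its front compartment (robot's side, -x), inside x -35..35, y -46..46 mm. Walls 3 mm thick, 14 mm high (rear wall 26). Back compartment (+x): x 38..86 mm, holding two fixed heat sinks centred at x 62, y +-22.5 mm, tops 43 mm above the bench.
- spare_tray: the free tray: fixed blue tray, 127 (x) by 98 (y) mm, floor 3 mm thick. Origin: on the bench under the centre of its front compartment (robot's side, -x), inside x -35..35, y -46..46 mm. Walls 3 mm thick, 14 mm high (rear wall 26). Back compartment (+x): x 38..86 mm, empty, like the front one at the start.
- flux_bottle: bystander to be left alone: loose small white bottle with black cap, diameter 30 mm, height 60 mm; origin at the centre of its underside, z up.
- solder_spool: bystander to be left alone: loose grey solder spool standing on end, diameter 38 mm, height 32 mm; origin at the centre of its underside, z up.
- tip_tin: bystander to be left alone: loose round metal tin with brass lid, diameter 36 mm, height 25 mm; origin at the centre of its underside, z up.
Things that resemble listed ones, but are neither listed nor needed, are in the scene too. Leave any green or white look-alike of the transformer_tray alone.

How it is judged:
By the outcome, as a careful person would: the job done as asked, in the order asked, and still so for the second after the job is handed in, with the robot touching nothing.
It also fails if it takes over 112 s, if anything falls off the work surface, if the arm or the gripper's body presses on something with over 40 N, if the wrist force passes 120 N, or if a joint passes its speed limit or range.

## Working session

There is one attempt and no reset: what is moved stays moved. The work goes in short steps, Python scripts to look and compute and a tool call to move; the robot and the scene stay as the last step left them, time stands still between calls to the robot, and variables do not carry over. Pictures are saved under pics/ and viewed, and the job is handed in when it is done.

Besides the shell and the picture viewer there is one more tool, called after "Call:" by a JSON object that holds its "api" and its "payload", one argument or row to a line. servo_tool: Moves the arm, as the interface text tells. Its arguments: {"type":"object","properties":{"plan":{"type":"array"},"grip":{"type":"number"}},"required":["plan"]}

```bash
mkdir -p pics; python3 - <<'E'
from station import r, imaging
import cv2,numpy as np
o=r.get_obs();print({k:np.round(v,4).tolist() for k,v in o.items()}, r.grasp_offset)
for n in ["side","top"]:
    p,d=imaging.snapshot(n);cv2.imwrite(f"pics/{n}0.png",p);np.save(f"pics/{n}0.npy",d)
    c=imaging.camera_params(n);print(n,{k:np.round(v,4).tolist() for k,v in c.items()})
E
```

```text
{'t': 0.0, 'joints': [-1.3218, 0.5765, 0.0248, 1.4379, -0.015, 1.129, -0.0565], 'dq': [0.0002, 0.0007, -0.0007, 0.001, -0.0004, -0.0014, 0.0011], 'joint_torque': [0.0001, -76.5744, 2.2504, -28.5981, 0.0153, 0.0124, -0.0], 'ee_pos': [0.2204, 0.6375, 0.2305], 'tool_rot': [0.5763, 0.4098, -0.4107, -0.5755], 'contact_force': [0.7439, 0.7762, -0.1196], 'ft_torque': [0.0584, 0.0208, 0.0052], 'gripper_width': 0.0854} 0.0187
side {'intrinsics': [[433.3992, 0.0, 314.961], [0.0, 433.3992, 242.8905], [0.0, 0.0, 1.0]], 'position': [0.023, -0.4167, 0.7256], 'rotation': [0.881, -0.3034, 0.1123, -0.3451]}
top {'intrinsics': [[578.9983, 0.0, 314.3077], [0.0, 578.9983, 244.9713], [0.0, 0.0, 1.0]], 'position': [0.1247, 0.0755, 1.4233], 'rotation': [0.7058, -0.7012, 0.0722, -0.0701]}
```

View pics/side0.png

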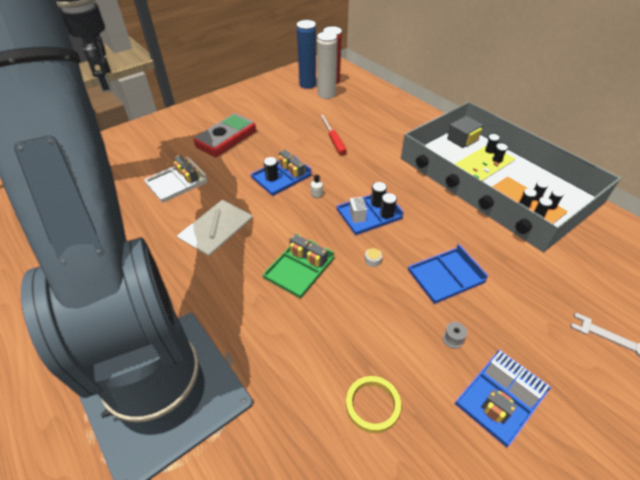

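View pics/top0.png

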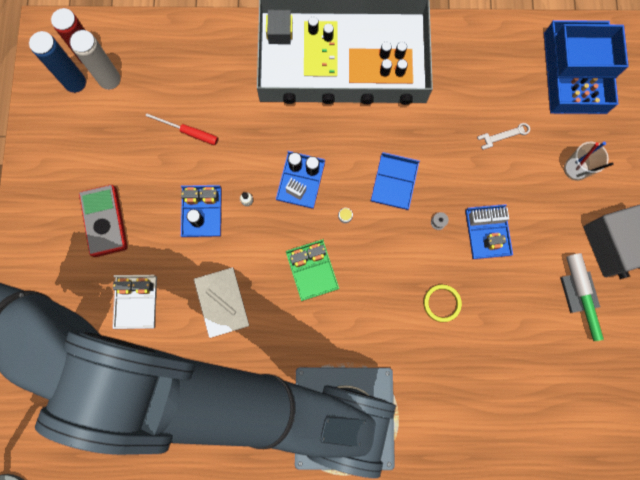

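Three blue trays hold parts: transformer tray (201,211) with the capacitor in front, cap tray (300,180) with the heatsink, and heatsink tray (488,230) with the transformer. The spare tray is at (395,181). The look-alikes to avoid are the green tray (312,270), the white tray (134,300), and the capacitors in the big box at (385,55). Next I measure.

```bash
cat > h.py <<'E'
from station import r, imaging
import cv2,numpy as np
from scipy.spatial.transform import Rotation as R
def cam(n):
    c=imaging.camera_params(n);q=np.array(c["rotation"])
    return np.array(c["intrinsics"]),np.array(c["position"]),(R.from_quat(q).as_matrix() if q.size==4 else q)
def cloud(n,d):
    K,p,M=cam(n);v,u=np.mgrid[0:480,0:640]
    x=(u-K[0,2])/K[0,0];y=(v-K[1,2])/K[1,1]
    if n=="wrist":
        rr=np.hypot(u-K[0,2],v-K[1,2]);th=rr/K[0,0];s=np.where(rr>0,np.tan(np.minimum(th,1.5))/np.maximum(rr,1e-9),0)
        x=(u-K[0,2])*s;y=(v-K[1,2])*s
    P=np.stack([x*d,y*d,d],-1)@M.T+p
    P[d<=0]=np.nan
    return P
def rect(xy):
    c,s,a=cv2.minAreaRect((xy*1000).astype(np.float32))
    return np.round(c,1),np.round(s,1),round(a,1)
E
python3 - <<'E'
from h import *
o=r.get_obs()
print(R.from_quat(o["tool_rot"]).as_matrix().round(3))
for n in ["top","side"]:
    d=np.load(f"pics/{n}0.npy");im=cv2.imread(f"pics/{n}0.png");P=cloud(n,d)
    hsv=cv2.cvtColor(im,cv2.COLOR_BGR2HSV)
    blue=(hsv[...,0]>105)&(hsv[...,0]<125)&(hsv[...,1]>150)&(hsv[...,2]>60)
    print(n)
    # all points above table near trays
    cen=dict(tt=(201,211),ct=(300,180),sp=(395,181),ht=(488,230)) if n=="top" else dict(tt=(281,172),ct=(370,210),sp=(447,273),ht=(503,397))
    for k,(u,v) in cen.items():
        m=np.zeros((480,640),bool);m[v-50:v+50,u-50:u+50]=1
        # component
        z=P[...,2]
        b=(blue&m)
        q=P[b];q=q[np.isfinite(q[:,0])]
        print(k,rect(q[:,:2]),len(q),"z",np.percentile(q[:,2],[5,50,95]).round(4))
        c=np.median(q[:,:2],0)
        near=np.isfinite(z)&(np.hypot(P[...,0]-c[0],P[...,1]-c[1])<0.085)&(z>0.031)&m
        nl,lab=cv2.connectedComponents(near.astype(np.uint8))
        for i in range(1,nl):
            w=lab==i
            if w.sum()<8: continue
            pz=P[w];print("   ",w.sum(),np.argwhere(w).mean(0)[::-1].round(),rect(pz[:,:2]),pz[:,2].max().round(4),np.median(pz[:,2]).round(4))
E
```

```text
[[ 0.327 -0.    -0.945]
 [ 0.945 -0.001  0.327]
 [-0.002 -1.    -0.   ]]
top
tt (array([499. , 357.9]), array([127.6,  96.9]), 0.9) 1102 z [0.0003 0.0062 0.0189]
    455 [199. 194.] (array([535.2, 359.6]), array([38.6, 88.7]), 0.8) 0.0554 0.044
    196 [194. 216.] (array([475.3, 366.3]), array([35.3, 32.8]), 2.8) 0.067 0.0572
ct (array([582.6, 109.4]), array([ 95.7, 128. ]), 76.8) 1099 z [-0.0003  0.006   0.0183]
    184 [295. 160.] (array([622.3, 122.4]), array([32.7, 34.2]), 41.3) 0.0666 0.0576
    189 [312. 164.] (array([612.,  78.]), array([32.6, 35.7]), 89.1) 0.0676 0.0578
    168 [295. 187.] (array([555.3, 119.2]), array([42.8, 32.1]), 59.8) 0.0524 0.043
sp (array([ 581. , -130.9]), array([ 95., 129.]), 76.9) 1819 z [-0.0003  0.0054  0.0176]
ht (array([ 449.9, -363.8]), array([126.4,  99.4]), 5.7) 1032 z [0.0005 0.0063 0.0189]
    427 [490. 215.] (array([ 486.7, -360.1]), array([31.9, 88.9]), 5.4) 0.0521 0.0418
    237 [496. 240.] (array([ 423.5, -371.1]), array([36.1, 42.6]), 12.1) 0.055 0.0447
side
tt (array([497.1, 359.5]), array([127.1, 103.2]), 1.2) 625 z [0.0024 0.0061 0.
[... 159 characters left out ...]
) 0.0608 0.0543
ct (array([580.7, 109.7]), array([101.9, 126.1]), 77.5) 764 z [0.0026 0.0065 0.0167]
    446 [383. 196.] (array([616.2, 100. ]), array([78.2, 36.1]), 78.0) 0.062 0.0556
    224 [357. 205.] (array([554.5, 121.2]), array([45.7, 31.5]), 60.5) 0.0466 0.0421
sp (array([ 579.4, -131.4]), array([ 99.3, 127.7]), 76.7) 2343 z [0.0021 0.0048 0.0165]
ht (array([ 447.4, -364.3]), array([124.5,  94.3]), 5.8) 1947 z [0.0019 0.0044 0.0152]
    322 [504. 367.] (array([ 483.9, -337.1]), array([33.3, 42. ]), 5.6) 0.0466 0.0427
    337 [528. 386.] (array([ 487.5, -382. ]), array([31.1, 41.8]), 6.0) 0.047 0.0428
    586 [500. 404.] (array([ 422.5, -371.2]), array([38.2, 41.9]), 9.7) 0.049 0.0445
```

```bash
python3 - <<'E'
import cv2
im=cv2.imread("pics/top0.png");cv2.imwrite("pics/c1.png",cv2.resize(im[140:270,170:370],None,fx=4,fy=4,interpolation=cv2.INTER_CUBIC))
E
```

```text
(no output)
```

View pics/c1.png

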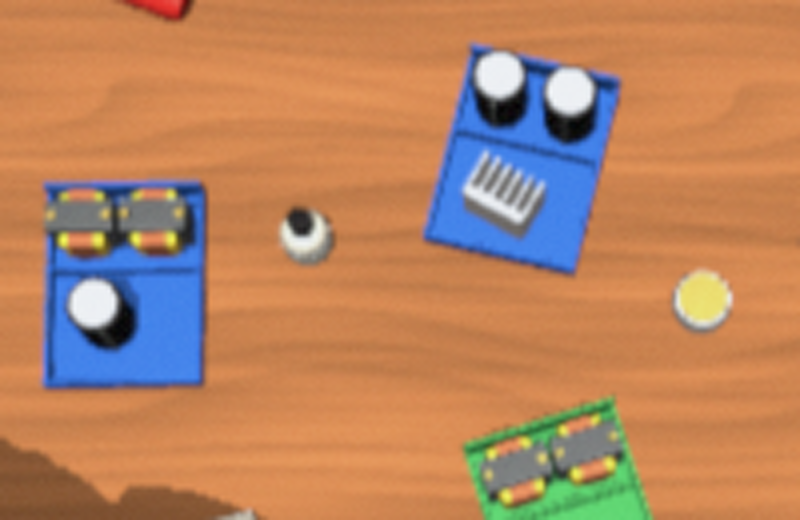

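```bash
cat >> h.py <<'E'
def go(x,y,z,jaw,base=None):
    o=r.get_obs();M=R.from_quat(o["tool_rot"]).as_matrix();p=np.array(o["ee_pos"])
    j=np.radians(jaw);X=np.array([np.cos(j),np.sin(j),0]);Y=np.array([0,0,-1.]);T=np.stack([X,Y,np.cross(X,Y)],1)
    if base is not None: p,M=base
    t=M.T@(np.array([x,y,z])-p)/0.4; w=R.from_matrix(M.T@T).as_rotvec()/(2*np.pi)
    print("T",t.round(4).tolist(),"W",w.round(4).tolist(),"rows",np.ceil(np.linalg.norm(t)*400/41.7),np.ceil(np.linalg.norm(w)*360/7.16))
    return np.array([x,y,z]),T
E
python3 -c "
from h import *
go(.475,.3668,.12,77)"
```

```text
T [-0.4314, 0.277, -0.8227] W [-0.0, -0.0169, -0.0002] rows 10.0 1.0
```

Call:
{"api": "servo_tool", "payload": {
  "plan": [
    {"translation": [-0.4314, 0.277, -0.8227], "twist": [0, -0.0169, 0]},
    {"translation": [-0.4314, 0.277, -0.8227], "twist": [0, -0.0169, 0]},
    {"translation": [-0.4314, 0.277, -0.8227], "twist": [0, -0.0169, 0]},
    {"translation": [-0.4314, 0.277, -0.8227], "twist": [0, -0.0169, 0]},
    {"translation": [-0.4314, 0.277, -0.8227], "twist": [0, -0.0169, 0]},
    {"translation": [-0.4314, 0.277, -0.8227], "twist": [0, -0.0169, 0]},
    {"translation": [-0.4314, 0.277, -0.8227], "twist": [0, -0.0169, 0]},
    {"translation": [-0.4314, 0.277, -0.8227], "twist": [0, -0.0169, 0]},
    {"translation": [-0.4314, 0.277, -0.8227], "twist": [0, -0.0169, 0]},
    {"translation": [-0.4314, 0.277, -0.8227], "twist": [0, -0.0169, 0]}
  ],
  "grip": 60
}}

```text
t: 0.93
ee_pos: [0.4793, 0.3601, 0.1186]
tool_rot: [0.556, 0.437, -0.439, -0.553]
contact_force: [0.3, -1.4, -0.6]
gripper_width: 0.0598
```

```bash
python3 - <<'E'
from h import *
p,d=imaging.snapshot("wrist");cv2.imwrite("pics/w1.png",p);np.save("pics/w1.npy",d)
P=cloud("wrist",d);z=P[...,2]
for lab in ["capacitor","transformer_tray"]:
    for t in imaging.trace(lab,"wrist")[:3]:
        m=t["pixels"]&np.isfinite(z);q=P[m]
        print(lab,round(t["score"],2),np.round(t["position"]),m.sum(),np.nanmedian(q,0).round(4), rect(q[q[:,2]>.045][:,:2]) if lab=="capacitor" and (q[:,2]>.045).any() else rect(q[:,:2]))
print(imaging.camera_params("wrist")["intrinsics"])
o=r.get_obs();print(o["ee_pos"],o["t"])
go(.475,.3668,.022,77)
E
```

```text
capacitor 0.97 [325. 242.] 3345 [0.4698 0.3695 0.0586] (array([473.7, 368.7]), array([34.4, 34.4]), 53.2)
transformer_tray 0.95 [ 16. 189.] 4154 [0.3764 0.1259 0.0148] (array([364.2, 116.8]), array([ 76.9, 156.3]), 69.8)
transformer_tray 0.88 [316. 272.] 20845 [0.5019 0.3548 0.0074] (array([506.1, 357.4]), array([145.5, 108.1]), 1.1)
transformer_tray 0.72 [455.   5.] 1038 [0.3323 0.4919 0.0131] (array([331.9, 511.7]), array([98.7, 12.3]), 84.6)
[[371.64829954   0.         317.68336724]
 [  0.         371.64829954 244.77362482]
 [  0.           0.           1.        ]]
[0.47573912 0.36598208 0.11984549] 1.0833
T [0.0019, 0.2446, 0.0021] W [-0.0001, -0.0004, -0.0002] rows 3.0 1.0
```

View pics/w1.png

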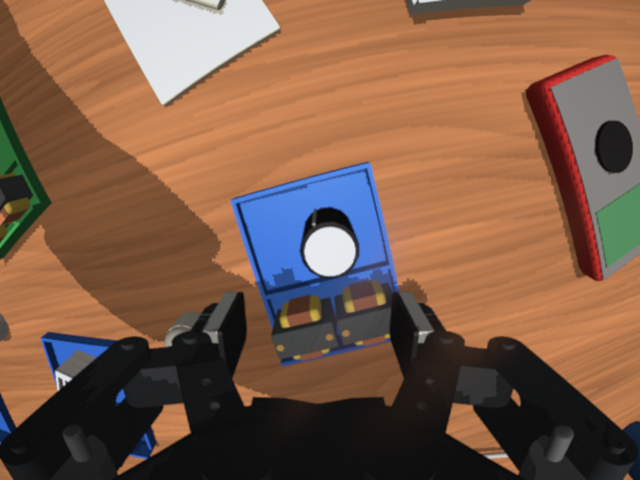

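The wrist picture shows the capacitor upright, a black can with a bright disc at (328,245), and its position matches the top and side views. Descending.

Call:
{"api": "servo_tool", "payload": {
  "plan": [
    {"translation": [0.002, 0.12, 0.003], "twist": [0, 0, 0]},
    {"translation": [0.002, 0.2, 0.003], "twist": [0, 0, 0]},
    {"translation": [0.002, 0.245, 0.003], "twist": [0, 0, 0]},
    {"translation": [0.002, 0.245, 0.003], "twist": [0, 0, 0]}
  ]
}}

```text
t: 1.42
ee_pos: [0.4705, 0.3688, 0.0188]
tool_rot: [-0.552, -0.439, 0.443, 0.553]
contact_force: [-0.4, -0.1, -0.6]
gripper_width: 0.0604
```

Call:
{"api": "servo_tool", "payload": {
  "plan": [
    {"translation": [0, 0, 0], "twist": [0, 0, 0]},
    {"translation": [0, 0, 0], "twist": [0, 0, 0]},
    {"translation": [0, 0, 0], "twist": [0, 0, 0]},
    {"translation": [0, 0, 0], "twist": [0, 0, 0]},
    {"translation": [0, 0, 0], "twist": [0, 0, 0]},
    {"translation": [0, 0, 0], "twist": [0, 0, 0]},
    {"translation": [0, 0, 0], "twist": [0, 0, 0]},
    {"translation": [0, 0, 0], "twist": [0, 0, 0]}
  ],
  "grip": 25
}}

```text
t: 2.08
ee_pos: [0.4749, 0.3696, 0.0243]
tool_rot: [-0.553, -0.441, 0.439, 0.553]
contact_force: [-2.1, 1.2, 7.1]
gripper_width: 0.0338
```

```bash
python3 -c "
from h import *
o=r.get_obs();print(o['ee_pos'],o['contact_force'],o['gripper_width'])
b=go(.475,.3668,.15,77)
b=go(.5554,-.1253,.15,77,b)
"
```

```text
[0.47487132 0.36956034 0.02434232] [-2.1147071   1.20584528  7.11499216] 0.0337666761982996
T [-0.0058, -0.3142, -0.0023] W [0.0002, 0.0001, 0.0004] rows 4.0 1.0
T [-1.1535, 0.0, -0.4726] W [0.0, 0.0, 0.0] rows 12.0 0.0
```

Call:
{"api": "servo_tool", "payload": {
  "plan": [
    {"translation": [0, -0.06, 0], "twist": [0, 0, 0]},
    {"translation": [0, -0.15, 0], "twist": [0, 0, 0]},
    {"translation": [0, -0.25, 0], "twist": [0, 0, 0]},
    {"translation": [0, -0.31, 0], "twist": [0, 0, 0]},
    {"translation": [-0.05, -0.31, -0.02], "twist": [0, 0, 0]},
    {"translation": [-0.13, -0.31, -0.053], "twist": [0, 0, 0]},
    {"translation": [-0.22, -0.31, -0.09], "twist": [0, 0, 0]},
    {"translation": [-0.31, -0.31, -0.127], "twist": [0, 0, 0]},
    {"translation": [-0.4, -0.31, -0.164], "twist": [0, 0, 0]},
    {"translation": [-0.49, -0.31, -0.2], "twist": [0, 0, 0]}
  ]
}}

```text
t: 2.92
ee_pos: [0.5082, 0.1577, 0.1474]
tool_rot: [0.553, 0.441, -0.44, -0.553]
contact_force: [0.6, 0.7, -0.7]
gripper_width: 0.0335
```

```bash
python3 -c "
from h import *
o=r.get_obs();print(o['ee_pos'],o['contact_force'],o['gripper_width'])
b=go(.5554,-.1253,.15,77)
"
```

```text
[0.5082409  0.15769664 0.1473948 ] [ 0.56359798  0.69233351 -0.68667643] 0.03345394146800488
T [-0.663, -0.0066, -0.2737] W [0.0002, 0.0001, 0.0001] rows 7.0 1.0
```

Call:
{"api": "servo_tool", "payload": {
  "plan": [
    {"translation": [-0.09, 0, -0.037], "twist": [0, 0, 0]},
    {"translation": [-0.18, 0, -0.074], "twist": [0, 0, 0]},
    {"translation": [-0.27, 0, -0.111], "twist": [0, 0, 0]},
    {"translation": [-0.36, 0, -0.148], "twist": [0, 0, 0]},
    {"translation": [-0.45, 0, -0.185], "twist": [0, 0, 0]},
    {"translation": [-0.53, 0, -0.22], "twist": [0, 0, 0]},
    {"translation": [-0.59, 0, -0.25], "twist": [0, 0, 0]},
    {"translation": [-0.63, 0, -0.26], "twist": [0, 0, 0]},
    {"translation": [-0.63, 0, -0.26], "twist": [0, 0, 0]},
    {"translation": [-0.63, 0, -0.26], "twist": [0, 0, 0]}
  ]
}}

```text
t: 3.75
ee_pos: [0.5527, -0.1106, 0.147]
tool_rot: [0.554, 0.44, -0.439, -0.554]
contact_force: [0.5, 0.7, -0.1]
gripper_width: 0.0338
```

```bash
python3 -c "
from h import *
p,d=imaging.snapshot('side');cv2.imwrite('pics/s1.png',p)
o=r.get_obs();print(o['ee_pos'],o['contact_force'],o['gripper_width'])
b=go(.5554,-.1253,.027,77)
P=cloud('side',d)
m=(np.hypot(P[...,0]-.555,P[...,1]+.125)<.04)&(P[...,2]>.09)&(P[...,2]<.15);print(P[m][:,2].min(),m.sum())
"
```

```text
[ 0.55277144 -0.1090888   0.14694469] [ 1.031106    0.11578511 -0.43485806] 0.034037603028195744
T [-0.0382, 0.2998, -0.0154] W [0.0001, -0.0, 0.0001] rows 3.0 1.0
0.12609486325001917 147
```

View pics/s1.png

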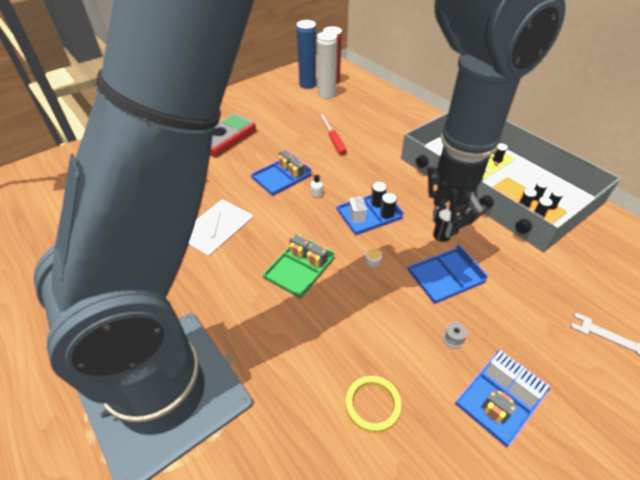

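Call:
{"api": "servo_tool", "payload": {
  "plan": [
    {"translation": [-0.02, 0.05, -0.01], "twist": [0, 0, 0]},
    {"translation": [-0.038, 0.12, -0.015], "twist": [0, 0, 0]},
    {"translation": [-0.038, 0.2, -0.015], "twist": [0, 0, 0]},
    {"translation": [-0.038, 0.25, -0.015], "twist": [0, 0, 0]},
    {"translation": [-0.038, 0.28, -0.015], "twist": [0, 0, 0]},
    {"translation": [-0.038, 0.295, -0.015], "twist": [0, 0, 0]},
    {"translation": [-0.038, 0.3, -0.015], "twist": [0, 0, 0]},
    {"translation": [-0.038, 0.304, -0.015], "twist": [0, 0, 0]},
    {"translation": [-0.038, 0.304, -0.015], "twist": [0, 0, 0]},
    {"translation": [-0.038, 0.304, -0.015], "twist": [0, 0, 0]}
  ]
}}

```text
t: 4.63
ee_pos: [0.5559, -0.1255, 0.0258]
tool_rot: [0.554, 0.441, -0.44, -0.553]
contact_force: [-0.2, -0.6, -0.7]
gripper_width: 0.0337
```

Call:
{"api": "servo_tool", "payload": {
  "plan": [
    {"translation": [0, 0.003, 0], "twist": [0, 0, 0]},
    {"translation": [0, 0.003, 0], "twist": [0, 0, 0]},
    {"translation": [0, 0.003, 0], "twist": [0, 0, 0]}
  ]
}}

```text
t: 4.88
ee_pos: [0.5558, -0.1257, 0.0243]
tool_rot: [0.554, 0.441, -0.44, -0.553]
contact_force: [0.2, 0.0, 4.9]
gripper_width: 0.0334
```

Call:
{"api": "servo_tool", "payload": {
  "plan": [
    {"translation": [0, 0, 0], "twist": [0, 0, 0]},
    {"translation": [0, 0, 0], "twist": [0, 0, 0]},
    {"translation": [0, 0, 0], "twist": [0, 0, 0]},
    {"translation": [0, 0, 0], "twist": [0, 0, 0]},
    {"translation": [0, -0.05, 0], "twist": [0, 0, 0]},
    {"translation": [0, -0.12, 0], "twist": [0, 0, 0]},
    {"translation": [0, -0.2, 0], "twist": [0, 0, 0]},
    {"translation": [0, -0.26, 0], "twist": [0, 0, 0]},
    {"translation": [0, -0.26, 0], "twist": [0, 0, 0]}
  ],
  "grip": 62
}}

```text
t: 5.63
ee_pos: [0.5577, -0.1262, 0.1324]
tool_rot: [0.555, 0.442, -0.438, -0.552]
contact_force: [0.8, -0.4, -0.0]
gripper_width: 0.0623
```

```bash
python3 -c "
from h import *
o=r.get_obs();print(o['ee_pos'],o['contact_force'],o['gripper_width'])
b=go(.423,-.3712,.12,101)
"
```

```text
[ 0.55766361 -0.12621028  0.13235817] [ 0.79142704 -0.36197604 -0.00285576] 0.062250994721128404
T [-0.6725, 0.0293, 0.1905] W [0.0011, -0.0667, -0.0002] rows 7.0 4.0
```

Call:
{"api": "servo_tool", "payload": {
  "plan": [
    {"translation": [-0.1, 0, 0.028], "twist": [0, -0.015, 0]},
    {"translation": [-0.2, 0, 0.057], "twist": [0, -0.03, 0]},
    {"translation": [-0.3, 0, 0.085], "twist": [0, -0.045, 0]},
    {"translation": [-0.4, 0, 0.113], "twist": [0, -0.06, 0]},
    {"translation": [-0.5, 0.01, 0.14], "twist": [0, -0.0667, 0]},
    {"translation": [-0.6, 0.02, 0.17], "twist": [0, -0.0667, 0]},
    {"translation": [-0.6725, 0.03, 0.1905], "twist": [0, -0.0667, 0]},
    {"translation": [-0.6725, 0.03, 0.1905], "twist": [0, -0.0667, 0]},
    {"translation": [-0.6725, 0.03, 0.1905], "twist": [0, -0.0667, 0]}
  ]
}}

```text
t: 6.38
ee_pos: [0.4187, -0.3724, 0.115]
tool_rot: [-0.451, -0.544, 0.545, 0.451]
contact_force: [0.9, 0.8, 1.5]
gripper_width: 0.0619
```

```bash
python3 - <<'E'
from h import *
p,d=imaging.snapshot("wrist");cv2.imwrite("pics/w2.png",p)
P=cloud("wrist",d);z=P[...,2]
for t in imaging.trace("transformer","wrist")[:4]:
    m=t["pixels"]&np.isfinite(z);q=P[m];q=q[q[:,2]>.036]
    print(round(t["score"],2),np.round(t["position"]),m.sum(),np.median(q,0).round(4),rect(q[:,:2]))
g=(z>.041)&(z<.05)&(np.hypot(P[...,0]-.423,P[...,1]+.371)<.035)
print(g.sum(),rect(P[g][:,:2]))
s,_=imaging.snapshot("top");cv2.imwrite("pics/t2.png",s)
o=r.get_obs();print(o["ee_pos"],o["t"],o["gripper_width"])
E
```

```text
0.69 [318. 257.] 3903 [ 0.4209 -0.3694  0.0463] (array([ 423.7, -369.1]), array([36.9, 42.3]), 9.1)
2389 (array([ 423.5, -369.3]), array([35.9, 42.3]), 9.5)
[ 0.42149046 -0.36920781  0.11560495] 6.5333 0.06166746251727205
```

View pics/w2.png

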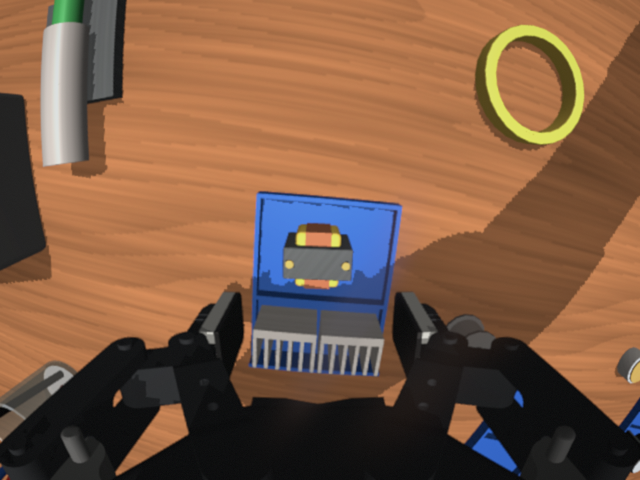

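View pics/t2.png

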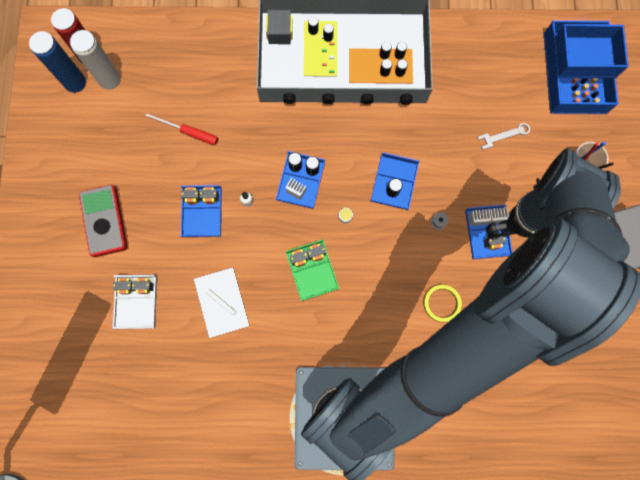

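The capacitor stands upright in the spare tray at (395,187). In the wrist view the transformer sits between the jaws at (318,257).

```bash
python3 -c "
from h import *
go(.4232,-.3702,.016,99.7)
"
```

```text
T [-0.0034, 0.249, -0.0036] W [0.0001, 0.004, 0.0001] rows 3.0 1.0
```

Call:
{"api": "servo_tool", "payload": {
  "plan": [
    {"translation": [-0.0034, 0.03, -0.0036], "twist": [0, 0.004, 0]},
    {"translation": [-0.0034, 0.08, -0.0036], "twist": [0, 0.004, 0]},
    {"translation": [-0.0034, 0.15, -0.0036], "twist": [0, 0.004, 0]},
    {"translation": [-0.0034, 0.2, -0.0036], "twist": [0, 0.004, 0]},
    {"translation": [-0.0034, 0.235, -0.0036], "twist": [0, 0.004, 0]},
    {"translation": [-0.0034, 0.249, -0.0036], "twist": [0, 0.004, 0]},
    {"translation": [-0.0034, 0.249, -0.0036], "twist": [0, 0.004, 0]}
  ],
  "grip": 54
}}

```text
t: 7.12
ee_pos: [0.4227, -0.3699, 0.0151]
tool_rot: [0.455, 0.541, -0.54, -0.457]
contact_force: [0.8, 0.3, -0.4]
gripper_width: 0.054
```

Call:
{"api": "servo_tool", "payload": {
  "plan": [
    {"translation": [0, 0, 0], "twist": [0, 0, 0]},
    {"translation": [0, 0, 0], "twist": [0, 0, 0]},
    {"translation": [0, 0, 0], "twist": [0, 0, 0]},
    {"translation": [0, 0, 0], "twist": [0, 0, 0]},
    {"translation": [0, 0, 0], "twist": [0, 0, 0]},
    {"translation": [0, 0, 0], "twist": [0, 0, 0]},
    {"translation": [0, 0, 0], "twist": [0, 0, 0]}
  ],
  "grip": 30
}}

```text
t: 7.7
ee_pos: [0.4227, -0.3718, 0.0169]
tool_rot: [0.457, 0.54, -0.54, -0.456]
contact_force: [-0.3, 2.6, 7.0]
gripper_width: 0.0409
```

```bash
python3 -c "
from h import *
o=r.get_obs();print(o['ee_pos'],o['contact_force'],o['gripper_width'])
b=go(.4232,-.3702,.15,99.7)
b=go(.5,0,.17,95.7,b)
b=go(.4725,.3583,.15,91,b)
"
```

```text
[ 0.42266773 -0.3718234   0.01692787] [-0.32239539  2.55060632  6.98793557] 0.04086053050803952
T [0.0035, -0.3327, -0.0023] W [0.0001, -0.0003, -0.0001] rows 4.0 1.0
T [0.8799, -0.05, -0.3452] W [0.0, 0.0111, 0.0] rows 10.0 1.0
T [0.8981, 0.05, -0.0206] W [0.0, 0.0131, 0.0] rows 9.0 1.0
```

Call:
{"api": "servo_tool", "payload": {
  "plan": [
    {"translation": [0, -0.05, 0], "twist": [0, 0, 0]},
    {"translation": [0, -0.13, 0], "twist": [0, 0, 0]},
    {"translation": [0, -0.22, 0], "twist": [0, 0, 0]},
    {"translation": [0, -0.3, 0], "twist": [0, 0, 0]},
    {"translation": [0.03, -0.35, -0.012], "twist": [0, 0, 0]},
    {"translation": [0.1, -0.36, -0.04], "twist": [0, 0, 0]},
    {"translation": [0.19, -0.37, -0.075], "twist": [0, 0.003, 0]},
    {"translation": [0.28, -0.38, -0.11], "twist": [0, 0.006, 0]},
    {"translation": [0.37, -0.38, -0.145], "twist": [0, 0.008, 0]},
    {"translation": [0.46, -0.38, -0.18], "twist": [0, 0.011, 0]}
  ]
}}

```text
t: 8.53
ee_pos: [0.4624, -0.1768, 0.1685]
tool_rot: [0.475, 0.524, -0.524, -0.475]
contact_force: [1.2, -0.4, -2.9]
gripper_width: 0.0411
```

```bash
python3 -c "
from h import *
o=r.get_obs();print(o['ee_pos'],o['contact_force'],o['gripper_width'])
b=go(.5,0,.16,93,)
b=go(.4725,.3583,.15,91,b)
"
```

```text
[ 0.46243422 -0.17679016  0.16849335] [ 1.20298544 -0.38047441 -2.85606667] 0.04113352257004839
T [0.4308, 0.0212, -0.1362] W [0.0001, 0.0071, -0.0001] rows 5.0 1.0
T [0.8981, 0.025, 0.0218] W [0.0, 0.0056, 0.0] rows 9.0 1.0
```

Call:
{"api": "servo_tool", "payload": {
  "plan": [
    {"translation": [0.09, 0, -0.027], "twist": [0, 0.001, 0]},
    {"translation": [0.18, 0, -0.054], "twist": [0, 0.003, 0]},
    {"translation": [0.27, 0, -0.081], "twist": [0, 0.004, 0]},
    {"translation": [0.36, 0, -0.108], "twist": [0, 0.006, 0]},
    {"translation": [0.45, 0, -0.12], "twist": [0, 0.007, 0]},
    {"translation": [0.54, 0, -0.12], "twist": [0, 0.008, 0]},
    {"translation": [0.63, 0, -0.12], "twist": [0, 0.009, 0]},
    {"translation": [0.72, 0, -0.115], "twist": [0, 0.01, 0]},
    {"translation": [0.81, 0, -0.11], "twist": [0, 0.011, 0]},
    {"translation": [0.9, 0, -0.1], "twist": [0, 0.0127, 0]}
  ]
}}

```text
t: 9.37
ee_pos: [0.4667, 0.1854, 0.1682]
tool_rot: [0.496, 0.504, -0.504, -0.495]
contact_force: [0.5, 0.3, -3.5]
gripper_width: 0.0409
```

```bash
python3 -c "
from h import *
o=r.get_obs();print(o['ee_pos'],o['contact_force'],o['gripper_width'])
b=go(.4725,.3583,.15,91)
"
```

```text
[0.4666685  0.18535211 0.16815622] [ 0.53572411  0.26450751 -3.46721478] 0.040880618226161076
T [0.432, 0.0453, -0.0222] W [0.0, 0.0, -0.0] rows 5.0 1.0
```

Call:
{"api": "servo_tool", "payload": {
  "plan": [
    {"translation": [0.08, 0.01, -0.005], "twist": [0, 0, 0]},
    {"translation": [0.16, 0.02, -0.01], "twist": [0, 0, 0]},
    {"translation": [0.24, 0.03, -0.015], "twist": [0, 0, 0]},
    {"translation": [0.32, 0.04, -0.02], "twist": [0, 0, 0]},
    {"translation": [0.38, 0.05, -0.02], "twist": [0, 0, 0]},
    {"translation": [0.41, 0.06, -0.02], "twist": [0, 0, 0]},
    {"translation": [0.415, 0.06, -0.02], "twist": [0, 0, 0]},
    {"translation": [0.415, 0.06, -0.02], "twist": [0, 0, 0]},
    {"translation": [0.415, 0.06, -0.02], "twist": [0, 0, 0]}
  ]
}}

```text
t: 10.12
ee_pos: [0.4723, 0.3482, 0.144]
tool_rot: [-0.496, -0.504, 0.505, 0.495]
contact_force: [-1.3, -0.5, -3.1]
gripper_width: 0.0411
```

```bash
python3 -c "
from h import *
p,d=imaging.snapshot('side');cv2.imwrite('pics/s3.png',p[100:300,180:400].repeat(3,0).repeat(3,1))
o=r.get_obs();print(o['ee_pos'],o['contact_force'],o['gripper_width'])
b=go(.4725,.3583,.018,91)
P=cloud('side',d)
m=(np.hypot(P[...,0]-.4725,P[...,1]-.358)<.04)&(P[...,2]>.07)&(P[...,2]<.15);print(P[m][:,2].min(),m.sum())
"
```

```text
[0.47252502 0.34800075 0.14423264] [-0.20456134 -0.20794332 -2.28020175] 0.040870204766085036
T [0.0262, 0.3155, -0.0003] W [0.0, -0.0002, -0.0002] rows 4.0 1.0
0.12948918469090787 84
```

View pics/s3.png

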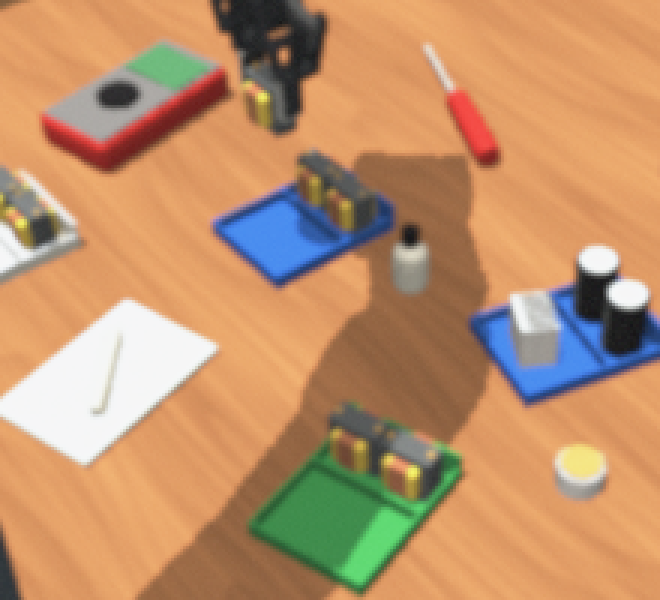

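The transformer hangs upright in the gripper over the transformer tray (crop (265,100)). Lowering it.

Call:
{"api": "servo_tool", "payload": {
  "plan": [
    {"translation": [0.013, 0.05, 0], "twist": [0, 0, 0]},
    {"translation": [0.0262, 0.12, 0], "twist": [0, 0, 0]},
    {"translation": [0.0262, 0.19, 0], "twist": [0, 0, 0]},
    {"translation": [0.0262, 0.25, 0], "twist": [0, 0, 0]},
    {"translation": [0.0262, 0.28, 0], "twist": [0, 0, 0]},
    {"translation": [0.0262, 0.3, 0], "twist": [0, 0, 0]},
    {"translation": [0.0262, 0.31, 0], "twist": [0, 0, 0]},
    {"translation": [0.0262, 0.315, 0], "twist": [0, 0, 0]},
    {"translation": [0.0262, 0.316, 0], "twist": [0, 0, 0]},
    {"translation": [0.0262, 0.316, 0], "twist": [0, 0, 0]}
  ]
}}

```text
t: 11.0
ee_pos: [0.4724, 0.3608, 0.0187]
tool_rot: [0.496, 0.505, -0.504, -0.495]
contact_force: [-0.5, 0.2, -2.8]
gripper_width: 0.0411
```

Call:
{"api": "servo_tool", "payload": {
  "plan": [
    {"translation": [-0.004, 0.003, 0], "twist": [0, 0, 0]},
    {"translation": [-0.004, 0.005, 0], "twist": [0, 0, 0]},
    {"translation": [-0.004, 0.005, 0], "twist": [0, 0, 0]},
    {"translation": [-0.004, 0.005, 0], "twist": [0, 0, 0]}
  ]
}}

```text
t: 11.33
ee_pos: [0.4724, 0.3591, 0.017]
tool_rot: [0.496, 0.505, -0.504, -0.495]
contact_force: [-0.3, -1.2, 5.9]
gripper_width: 0.0412
```

Call:
{"api": "servo_tool", "payload": {
  "plan": [
    {"translation": [0, 0, 0], "twist": [0, 0, 0]},
    {"translation": [0, 0, 0], "twist": [0, 0, 0]},
    {"translation": [0, 0, 0], "twist": [0, 0, 0]},
    {"translation": [0, 0, 0], "twist": [0, 0, 0]},
    {"translation": [0, -0.05, 0], "twist": [0, 0, 0]},
    {"translation": [0, -0.12, 0], "twist": [0, 0, 0]},
    {"translation": [0, -0.2, 0], "twist": [0, 0, 0]},
    {"translation": [0, -0.26, 0], "twist": [0, 0, 0]},
    {"translation": [0, -0.26, 0], "twist": [0, 0, 0]}
  ],
  "grip": 55
}}

```text
t: 12.08
ee_pos: [0.4739, 0.3607, 0.1246]
tool_rot: [0.496, 0.507, -0.502, -0.495]
contact_force: [-0.5, 0.7, -0.1]
gripper_width: 0.0548
```

```bash
python3 -c "
from h import *
o=r.get_obs();print(o['ee_pos'],o['contact_force'],o['gripper_width'])
b=go(.555,.12,.13,60)
"
```

```text
[0.47390916 0.36069098 0.12458944] [-0.53929159  0.74981834 -0.08141753] 0.0547780508426008
T [-0.6052, -0.0153, -0.1919] W [0.0007, 0.0862, 0.001] rows 7.0 5.0
```

Call:
{"api": "servo_tool", "payload": {
  "plan": [
    {"translation": [-0.09, -0.015, -0.029], "twist": [0, 0.015, 0]},
    {"translation": [-0.18, -0.015, -0.058], "twist": [0, 0.03, 0]},
    {"translation": [-0.27, -0.015, -0.086], "twist": [0, 0.045, 0]},
    {"translation": [-0.36, -0.015, -0.114], "twist": [0, 0.06, 0]},
    {"translation": [-0.45, -0.015, -0.143], "twist": [0, 0.075, 0]},
    {"translation": [-0.54, -0.015, -0.171], "twist": [0, 0.0862, 0]},
    {"translation": [-0.605, -0.015, -0.192], "twist": [0, 0.0862, 0]},
    {"translation": [-0.605, -0.015, -0.192], "twist": [0, 0.0862, 0]},
    {"translation": [-0.605, -0.015, -0.192], "twist": [0, 0.0862, 0]}
  ]
}}

```text
t: 12.83
ee_pos: [0.5535, 0.1163, 0.1254]
tool_rot: [0.613, 0.352, -0.353, -0.613]
contact_force: [-0.3, 1.3, -0.2]
gripper_width: 0.055
```

```bash
python3 - <<'E'
from h import *
p,d=imaging.snapshot("wrist");cv2.imwrite("pics/w3.png",p)
P=cloud("wrist",d);z=P[...,2]
for t in imaging.trace("heatsink","wrist")[:4]:
    m=t["pixels"]&np.isfinite(z);q=P[m];q=q[(q[:,2]>.037)&(q[:,2]<.06)]
    print(round(t["score"],2),np.round(t["position"]),m.sum(),rect(q[:,:2]) if len(q) else 0)
g=(z>.039)&(z<.05)&(np.hypot(P[...,0]-.555,P[...,1]-.12)<.032)
print(g.sum(),rect(P[g][:,:2]))
s,d=imaging.snapshot("side");cv2.imwrite("pics/s4.png",s)
o=r.get_obs();print(o["ee_pos"],o["t"],o["gripper_width"])
E
```

```text
0.94 [322. 233.] 2434 (array([552.7, 123.5]), array([41.7, 30. ]), 61.0)
1643 (array([552.9, 123.4]), array([41.8, 30.5]), 61.0)
[0.55262242 0.11987056 0.12547797] 12.9833 0.054937572463649845
```

View pics/w3.png

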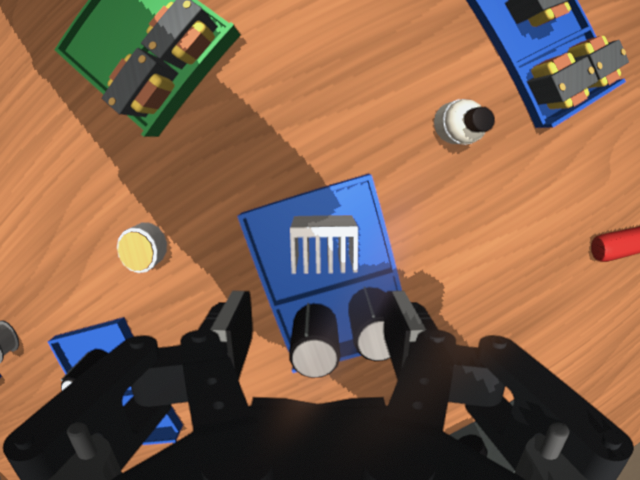

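View pics/s4.png

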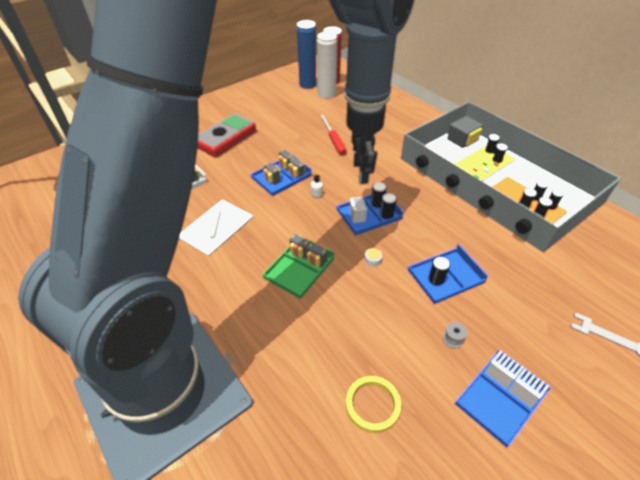

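The wrist view shows the heatsink between the jaws at (322,235). The side view shows the transformer standing in its tray at (272,172) and the capacitor in the spare tray.

```bash
python3 - <<'E'
from h import *
p,d=imaging.snapshot("wrist")
P=cloud("wrist",d);z=P[...,2]
g=(z>.039)&(z<.05)&(np.hypot(P[...,0]-.554,P[...,1]-.121)<.032)
print(g.sum(),rect(P[g][:,:2]))
go(.554,.1215,.0165,61)
E
```

```text
1732 (array([553.7, 121.7]), array([42. , 31.4]), 60.8)
T [0.0048, 0.2726, -0.0014] W [-0.0001, -0.0023, 0.0001] rows 3.0 1.0
```

Call:
{"api": "servo_tool", "payload": {
  "plan": [
    {"translation": [0.0045, 0.03, -0.0014], "twist": [0, -0.002, 0]},
    {"translation": [0.0045, 0.1, -0.0014], "twist": [0, -0.002, 0]},
    {"translation": [0.0045, 0.17, -0.0014], "twist": [0, -0.002, 0]},
    {"translation": [0.0045, 0.22, -0.0014], "twist": [0, -0.002, 0]},
    {"translation": [0.0045, 0.255, -0.0014], "twist": [0, -0.002, 0]},
    {"translation": [0.0045, 0.272, -0.0014], "twist": [0, -0.002, 0]},
    {"translation": [0.0045, 0.272, -0.0014], "twist": [0, -0.002, 0]}
  ],
  "grip": 54
}}

```text
t: 13.62
ee_pos: [0.5533, 0.1206, 0.0155]
tool_rot: [-0.609, -0.357, 0.359, 0.61]
contact_force: [-0.2, 0.1, 0.5]
gripper_width: 0.0541
```

Call:
{"api": "servo_tool", "payload": {
  "plan": [
    {"translation": [0, 0, 0], "twist": [0, 0, 0]},
    {"translation": [0, 0, 0], "twist": [0, 0, 0]},
    {"translation": [0, 0, 0], "twist": [0, 0, 0]},
    {"translation": [0, 0, 0], "twist": [0, 0, 0]},
    {"translation": [0, 0, 0], "twist": [0, 0, 0]},
    {"translation": [0, 0, 0], "twist": [0, 0, 0]},
    {"translation": [0, 0, 0], "twist": [0, 0, 0]}
  ],
  "grip": 30
}}

```text
t: 14.2
ee_pos: [0.5548, 0.1197, 0.0175]
tool_rot: [0.61, 0.358, -0.357, -0.61]
contact_force: [0.0, 0.6, 6.1]
gripper_width: 0.0413
```

```bash
python3 -c "
from h import *
o=r.get_obs();print(o['ee_pos'],o['contact_force'],o['gripper_width'])
b=go(.554,.1215,.15,61)
b=go(.535,-.16,.15,80,b)
b=go(.4233,-.3665,.15,95.7,b)
"
```

```text
[0.55484189 0.11974362 0.01750407] [3.57549514e-03 5.78106961e-01 6.13104579e+00] 0.04128966853700287
T [0.003, -0.3312, 0.0038] W [0.0001, -0.0007, 0.0001] rows 4.0 1.0
T [-0.6385, 0.0, -0.2996] W [0.0, -0.0528, 0.0] rows 7.0 3.0
T [-0.5569, 0.0, 0.1854] W [0.0, -0.0436, 0.0] rows 6.0 3.0
```

Call:
{"api": "servo_tool", "payload": {
  "plan": [
    {"translation": [0, -0.05, 0], "twist": [0, 0, 0]},
    {"translation": [0, -0.13, 0], "twist": [0, 0, 0]},
    {"translation": [0, -0.22, 0], "twist": [0, 0, 0]},
    {"translation": [0, -0.3, 0], "twist": [0, 0, 0]},
    {"translation": [-0.05, -0.33, -0.02], "twist": [0, -0.004, 0]},
    {"translation": [-0.13, -0.33, -0.06], "twist": [0, -0.012, 0]},
    {"translation": [-0.21, -0.33, -0.1], "twist": [0, -0.02, 0]},
    {"translation": [-0.29, -0.33, -0.137], "twist": [0, -0.028, 0]},
    {"translation": [-0.37, -0.33, -0.175], "twist": [0, -0.036, 0]},
    {"translation": [-0.45, -0.33, -0.212], "twist": [0, -0.044, 0]}
  ]
}}

```text
t: 15.03
ee_pos: [0.54, -0.0805, 0.149]
tool_rot: [0.554, 0.439, -0.439, -0.554]
contact_force: [1.0, 0.1, -0.7]
gripper_width: 0.0407
```

```bash
python3 -c "
from h import *
o=r.get_obs();print(o['ee_pos'],o['contact_force'],o['gripper_width'])
b=go(.4233,-.3665,.14,95.7)
"
```

```text
[ 0.53999352 -0.08054763  0.148985  ] [ 1.0141233   0.07272212 -0.70736397] 0.04065237416845152
T [-0.7628, 0.0226, 0.1199] W [0.0, -0.0527, -0.0] rows 8.0 3.0
```

Call:
{"api": "servo_tool", "payload": {
  "plan": [
    {"translation": [-0.08, 0, 0.005], "twist": [0, -0.006, 0]},
    {"translation": [-0.16, 0, 0.015], "twist": [0, -0.013, 0]},
    {"translation": [-0.25, 0, 0.03], "twist": [0, -0.02, 0]},
    {"translation": [-0.34, 0, 0.045], "twist": [0, -0.027, 0]},
    {"translation": [-0.43, 0, 0.06], "twist": [0, -0.034, 0]},
    {"translation": [-0.52, 0, 0.075], "twist": [0, -0.041, 0]},
    {"translation": [-0.61, 0, 0.09], "twist": [0, -0.048, 0]},
    {"translation": [-0.69, 0, 0.105], "twist": [0, -0.0527, 0]},
    {"translation": [-0.74, 0.01, 0.115], "twist": [0, -0.0527, 0]},
    {"translation": [-0.75, 0.02, 0.12], "twist": [0, -0.0527, 0]}
  ]
}}

```text
t: 15.87
ee_pos: [0.4213, -0.3643, 0.1408]
tool_rot: [-0.477, -0.521, 0.523, 0.477]
contact_force: [-0.2, -0.8, -1.6]
gripper_width: 0.0412
```

Call:
{"api": "servo_tool", "payload": {
  "plan": [
    {"translation": [0, 0, 0], "twist": [0, 0, 0]},
    {"translation": [0, 0, 0], "twist": [0, 0, 0]},
    {"translation": [0, 0, 0], "twist": [0, 0, 0]}
  ]
}}

```text
t: 16.12
ee_pos: [0.4252, -0.358, 0.141]
tool_rot: [0.475, 0.524, -0.524, -0.475]
contact_force: [0.5, -0.1, -0.9]
gripper_width: 0.041
```

```bash
python3 -c "
from h import *
p,d=imaging.snapshot('side');cv2.imwrite('pics/s5.png',p[200:460,340:620].repeat(2,0).repeat(2,1))
o=r.get_obs();print(o['ee_pos'],o['contact_force'],o['gripper_width'])
b=go(.4233,-.3665,.018,95.7)
P=cloud('side',d)
m=(np.hypot(P[...,0]-.4233,P[...,1]+.3665)<.04)&(P[...,2]>.07)&(P[...,2]<.15);print(P[m][:,2].min(),m.sum())
"
```

```text
[ 0.42527965 -0.3579436   0.14112616] [-0.22969462 -0.39720454 -1.53992864] 0.041166788877809175
T [-0.0209, 0.3078, 0.0072] W [0.0001, -0.0, 0.0001] rows 3.0 1.0
0.12615695796434345 318
```

View pics/s5.png

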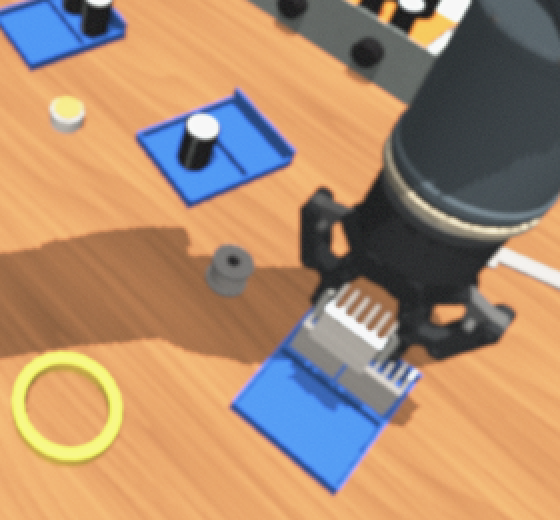

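The heatsink is held level above the heatsink tray (crop (350,330)). Lowering it.

Call:
{"api": "servo_tool", "payload": {
  "plan": [
    {"translation": [-0.01, 0.05, 0.004], "twist": [0, 0, 0]},
    {"translation": [-0.0209, 0.12, 0.0072], "twist": [0, 0, 0]},
    {"translation": [-0.0209, 0.19, 0.0072], "twist": [0, 0, 0]},
    {"translation": [-0.0209, 0.25, 0.0072], "twist": [0, 0, 0]},
    {"translation": [-0.0209, 0.28, 0.0072], "twist": [0, 0, 0]},
    {"translation": [-0.0209, 0.3, 0.0072], "twist": [0, 0, 0]},
    {"translation": [-0.0209, 0.306, 0.0072], "twist": [0, 0, 0]},
    {"translation": [-0.0209, 0.31, 0.0072], "twist": [0, 0, 0]},
    {"translation": [-0.0209, 0.31, 0.0072], "twist": [0, 0, 0]},
    {"translation": [-0.0209, 0.31, 0.0072], "twist": [0, 0, 0]}
  ]
}}

```text
t: 17.0
ee_pos: [0.4231, -0.3682, 0.018]
tool_rot: [0.476, 0.524, -0.524, -0.474]
contact_force: [1.1, -1.0, -0.5]
gripper_width: 0.041
```

Call:
{"api": "servo_tool", "payload": {
  "plan": [
    {"translation": [0, 0.002, 0], "twist": [0, 0, 0]},
    {"translation": [0, 0.003, 0], "twist": [0, 0, 0]},
    {"translation": [0, 0.003, 0], "twist": [0, 0, 0]},
    {"translation": [0, 0.003, 0], "twist": [0, 0, 0]}
  ]
}}

```text
t: 17.33
ee_pos: [0.4231, -0.3684, 0.0175]
tool_rot: [0.476, 0.524, -0.524, -0.474]
contact_force: [-0.9, 3.1, 14.3]
gripper_width: 0.041
```

Call:
{"api": "servo_tool", "payload": {
  "plan": [
    {"translation": [0, 0, 0], "twist": [0, 0, 0]},
    {"translation": [0, 0, 0], "twist": [0, 0, 0]},
    {"translation": [0, 0, 0], "twist": [0, 0, 0]},
    {"translation": [0, 0, 0], "twist": [0, 0, 0]},
    {"translation": [0, -0.05, 0], "twist": [0, 0, 0]},
    {"translation": [0, -0.12, 0], "twist": [0, 0, 0]},
    {"translation": [0, -0.2, 0], "twist": [0, 0, 0]},
    {"translation": [0, -0.27, 0], "twist": [0, 0, 0]},
    {"translation": [0, -0.28, 0], "twist": [0, 0, 0]}
  ],
  "grip": 55
}}

```text
t: 18.08
ee_pos: [0.424, -0.3695, 0.1322]
tool_rot: [0.478, 0.524, -0.523, -0.473]
contact_force: [0.1, 0.1, -0.2]
gripper_width: 0.0547
```

```bash
python3 -c "
from h import *
o=r.get_obs();print(o['ee_pos'],o['contact_force'],o['gripper_width'])
b=go(.5558,-.1257,.13,77)
"
```

```text
[ 0.42398906 -0.36953944  0.13223764] [ 0.09841346  0.0547235  -0.20208501] 0.05465115485093277
T [0.575, 0.0048, -0.3868] W [0.0009, 0.0515, -0.0006] rows 7.0 3.0
```

Call:
{"api": "servo_tool", "payload": {
  "plan": [
    {"translation": [0.08, 0, -0.054], "twist": [0, 0.01, 0]},
    {"translation": [0.16, 0, -0.108], "twist": [0, 0.02, 0]},
    {"translation": [0.24, 0, -0.16], "twist": [0, 0.03, 0]},
    {"translation": [0.32, 0, -0.215], "twist": [0, 0.04, 0]},
    {"translation": [0.4, 0, -0.27], "twist": [0, 0.05, 0]},
    {"translation": [0.48, 0, -0.323], "twist": [0, 0.0515, 0]},
    {"translation": [0.55, 0, -0.37], "twist": [0, 0.0515, 0]},
    {"translation": [0.575, 0, -0.387], "twist": [0, 0.0515, 0]},
    {"translation": [0.575, 0, -0.387], "twist": [0, 0.0515, 0]},
    {"translation": [0.575, 0, -0.387], "twist": [0, 0.0515, 0]}
  ],
  "grip": 60
}}

```text
t: 18.92
ee_pos: [0.5538, -0.1239, 0.1273]
tool_rot: [-0.553, -0.44, 0.441, 0.553]
contact_force: [-0.1, -1.2, -0.2]
gripper_width: 0.0602
```

Call:
{"api": "servo_tool", "payload": {
  "plan": [
    {"translation": [0.575, 0, -0.387], "twist": [0, 0, 0]}
  ]
}}

```text
t: 19.0
ee_pos: [0.5786, -0.1049, 0.1273]
tool_rot: [0.556, 0.434, -0.44, -0.555]
contact_force: [0.7, -2.5, -1.5]
gripper_width: 0.0597
```

That extra one-row call was a slip: shifts are relative, so it moved the tool on by about 40 mm. It stayed in free air and touched nothing. Re-measuring.

Call:
{"api": "servo_tool", "payload": {
  "plan": [
    {"translation": [0, 0, 0], "twist": [0, 0, 0]},
    {"translation": [0, 0, 0], "twist": [0, 0, 0]},
    {"translation": [0, 0, 0], "twist": [0, 0, 0]}
  ]
}}

```text
t: 19.25
ee_pos: [0.5834, -0.0978, 0.1273]
tool_rot: [0.554, 0.439, -0.44, -0.554]
contact_force: [0.0, -0.5, -0.3]
gripper_width: 0.0602
```

```bash
python3 - <<'E'
from h import *
p,d=imaging.snapshot("wrist");cv2.imwrite("pics/w4.png",p)
P=cloud("wrist",d);z=P[...,2]
g=(z>.052)&(z<.064)&(np.hypot(P[...,0]-.5558,P[...,1]+.1257)<.03)
print(g.sum(),rect(P[g][:,:2]))
print(r.get_obs()["ee_pos"])
go(.5558,-.1257,.13,77)
E
```

```text
2585 (array([ 555.2, -124.8]), array([34.2, 34.6]), 74.4)
[ 0.58319041 -0.09802755  0.12745052]
T [-0.0829, -0.0062, 0.051] W [-0.0002, -0.0004, -0.0002] rows 1.0 1.0
```

View pics/w4.png

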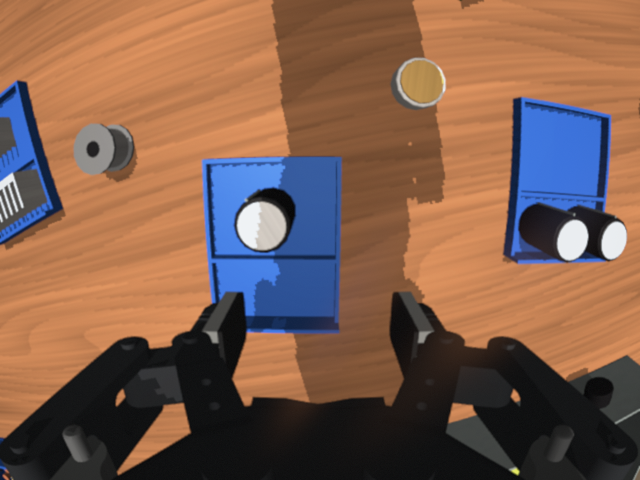

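The capacitor stands in the spare tray at (265,225) in the picture, in about the spot where I left it.

Call:
{"api": "servo_tool", "payload": {
  "plan": [
    {"translation": [-0.05, 0, 0.03], "twist": [0, 0, 0]},
    {"translation": [-0.083, 0, 0.051], "twist": [0, 0, 0]},
    {"translation": [-0.083, 0, 0.051], "twist": [0, 0, 0]},
    {"translation": [-0.083, 0.03, 0.051], "twist": [0, 0, 0]},
    {"translation": [-0.083, 0.1, 0.051], "twist": [0, 0, 0]},
    {"translation": [-0.083, 0.17, 0.051], "twist": [0, 0, 0]},
    {"translation": [-0.083, 0.22, 0.051], "twist": [0, 0, 0]},
    {"translation": [-0.083, 0.25, 0.051], "twist": [0, 0, 0]},
    {"translation": [-0.083, 0.259, 0.051], "twist": [0, 0, 0]},
    {"translation": [-0.083, 0.259, 0.051], "twist": [0, 0, 0]}
  ]
}}

```text
t: 20.13
ee_pos: [0.556, -0.1243, 0.0234]
tool_rot: [-0.553, -0.439, 0.44, 0.554]
contact_force: [-0.2, 1.0, 0.0]
gripper_width: 0.0601
```

Call:
{"api": "servo_tool", "payload": {
  "plan": [
    {"translation": [0, 0, 0], "twist": [0, 0, 0]},
    {"translation": [0, 0, 0], "twist": [0, 0, 0]},
    {"translation": [0, 0, 0], "twist": [0, 0, 0]},
    {"translation": [0, 0, 0], "twist": [0, 0, 0]},
    {"translation": [0, 0, 0], "twist": [0, 0, 0]},
    {"translation": [0, 0, 0], "twist": [0, 0, 0]},
    {"translation": [0, 0, 0], "twist": [0, 0, 0]},
    {"translation": [0, 0, 0], "twist": [0, 0, 0]}
  ],
  "grip": 25
}}

```text
t: 20.8
ee_pos: [0.5577, -0.124, 0.0255]
tool_rot: [0.554, 0.441, -0.44, -0.553]
contact_force: [-1.1, -0.4, 5.9]
gripper_width: 0.0335
```

```bash
python3 -c "
from h import *
o=r.get_obs();print(o['ee_pos'],o['contact_force'],o['gripper_width'])
b=go(.5556,-.1255,.15,77)
b=go(.5569,.1153,.15,77,b)
"
```

```text
[ 0.55771556 -0.12399514  0.0254729 ] [-1.0826797  -0.41220477  5.89252337] 0.033493142834015804
T [-0.0049, -0.3113, 0.0036] W [0.0003, -0.0, -0.0] rows 3.0 1.0
T [0.5873, 0.0, 0.1323] W [0.0, 0.0, 0.0] rows 6.0 0.0
```

Call:
{"api": "servo_tool", "payload": {
  "plan": [
    {"translation": [0, -0.05, 0], "twist": [0, 0, 0]},
    {"translation": [0, -0.13, 0], "twist": [0, 0, 0]},
    {"translation": [0, -0.22, 0], "twist": [0, 0, 0]},
    {"translation": [0, -0.29, 0], "twist": [0, 0, 0]},
    {"translation": [0.05, -0.31, 0.011], "twist": [0, 0, 0]},
    {"translation": [0.13, -0.31, 0.03], "twist": [0, 0, 0]},
    {"translation": [0.22, -0.31, 0.05], "twist": [0, 0, 0]},
    {"translation": [0.31, -0.31, 0.07], "twist": [0, 0, 0]},
    {"translation": [0.4, -0.31, 0.09], "twist": [0, 0, 0]},
    {"translation": [0.47, -0.31, 0.11], "twist": [0, 0, 0]}
  ]
}}

```text
t: 21.63
ee_pos: [0.5564, 0.073, 0.1489]
tool_rot: [-0.553, -0.441, 0.44, 0.553]
contact_force: [0.2, -0.8, -0.3]
gripper_width: 0.0335
```

Call:
{"api": "servo_tool", "payload": {
  "plan": [
    {"translation": [0.06, 0, 0.013], "twist": [0, 0, 0]},
    {"translation": [0.09, 0, 0.02], "twist": [0, 0, 0]},
    {"translation": [0.09, 0, 0.02], "twist": [0, 0, 0]},
    {"translation": [0.09, 0, 0.02], "twist": [0, 0, 0]},
    {"translation": [0.09, 0, 0.02], "twist": [0, 0, 0]}
  ]
}}

```text
t: 22.05
ee_pos: [0.5568, 0.1045, 0.1483]
tool_rot: [0.554, 0.44, -0.44, -0.553]
contact_force: [-1.2, -0.3, -1.1]
gripper_width: 0.0337
```

```bash
python3 -c "
from h import *
p,d=imaging.snapshot('side');cv2.imwrite('pics/s6.png',p)
o=r.get_obs();print(o['ee_pos'],o['contact_force'],o['gripper_width'])
b=go(.5569,.1153,.0265,77)
P=cloud('side',d)
m=(np.hypot(P[...,0]-.5569,P[...,1]-.1153)<.04)&(P[...,2]>.08)&(P[...,2]<.15);print(P[m][:,2].min(),m.sum())
"
```

```text
[0.55686541 0.10431068 0.14823264] [ 0.97351251 -0.37597436  0.04848507] 0.03352344630348122
T [0.0271, 0.3043, 0.0063] W [0.0001, -0.0003, -0.0002] rows 3.0 1.0
0.12694645175882213 115
```

View pics/s6.png

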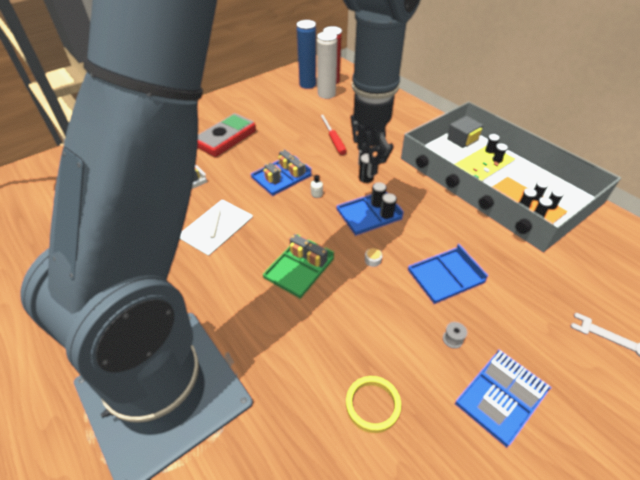

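The capacitor hangs over the cap tray at (366,165), and the heatsink stands in its own tray at (500,402). Lowering.

Call:
{"api": "servo_tool", "payload": {
  "plan": [
    {"translation": [0.015, 0.05, 0.003], "twist": [0, 0, 0]},
    {"translation": [0.0265, 0.12, 0.006], "twist": [0, 0, 0]},
    {"translation": [0.0265, 0.19, 0.006], "twist": [0, 0, 0]},
    {"translation": [0.0265, 0.25, 0.006], "twist": [0, 0, 0]},
    {"translation": [0.0265, 0.28, 0.006], "twist": [0, 0, 0]},
    {"translation": [0.0265, 0.295, 0.006], "twist": [0, 0, 0]},
    {"translation": [0.0265, 0.302, 0.006], "twist": [0, 0, 0]},
    {"translation": [0.0265, 0.304, 0.006], "twist": [0, 0, 0]},
    {"translation": [0.0265, 0.304, 0.006], "twist": [0, 0, 0]},
    {"translation": [0.0265, 0.304, 0.006], "twist": [0, 0, 0]}
  ]
}}

```text
t: 22.93
ee_pos: [0.5574, 0.1172, 0.0275]
tool_rot: [0.554, 0.441, -0.44, -0.553]
contact_force: [0.3, 0.1, -0.8]
gripper_width: 0.0332
```

Call:
{"api": "servo_tool", "payload": {
  "plan": [
    {"translation": [0, 0.002, 0], "twist": [0, 0, 0]},
    {"translation": [0, 0.003, 0], "twist": [0, 0, 0]},
    {"translation": [0, 0.003, 0], "twist": [0, 0, 0]},
    {"translation": [0, 0.003, 0], "twist": [0, 0, 0]}
  ]
}}

```text
t: 23.27
ee_pos: [0.5568, 0.1174, 0.0255]
tool_rot: [0.553, 0.44, -0.44, -0.553]
contact_force: [-0.5, 0.9, 0.5]
gripper_width: 0.0336
```

Call:
{"api": "servo_tool", "payload": {
  "plan": [
    {"translation": [0, 0.0015, 0], "twist": [0, 0, 0]},
    {"translation": [0, 0.0015, 0], "twist": [0, 0, 0]},
    {"translation": [0, 0.0015, 0], "twist": [0, 0, 0]}
  ]
}}

```text
t: 23.52
ee_pos: [0.5569, 0.1174, 0.0255]
tool_rot: [0.553, 0.44, -0.44, -0.553]
contact_force: [-2.3, -0.2, 9.3]
gripper_width: 0.0336
```

Call:
{"api": "servo_tool", "payload": {
  "plan": [
    {"translation": [0, 0, 0], "twist": [0, 0, 0]},
    {"translation": [0, 0, 0], "twist": [0, 0, 0]},
    {"translation": [0, 0, 0], "twist": [0, 0, 0]},
    {"translation": [0, 0, 0], "twist": [0, 0, 0]},
    {"translation": [0, -0.05, 0], "twist": [0, 0, 0]},
    {"translation": [0, -0.12, 0], "twist": [0, 0, 0]},
    {"translation": [0, -0.2, 0], "twist": [0, 0, 0]},
    {"translation": [0, -0.28, 0], "twist": [0, 0, 0]},
    {"translation": [0, -0.36, 0], "twist": [0, 0, 0]},
    {"translation": [0, -0.4, 0], "twist": [0, 0, 0]}
  ],
  "grip": 60
}}

```text
t: 24.35
ee_pos: [0.5579, 0.1176, 0.1885]
tool_rot: [0.554, 0.442, -0.439, -0.553]
contact_force: [1.4, -0.6, 1.0]
gripper_width: 0.0601
```

Call:
{"api": "servo_tool", "payload": {
  "plan": [
    {"translation": [-0.08, 0, -0.02], "twist": [0, 0, 0]},
    {"translation": [-0.16, 0, -0.04], "twist": [0, 0, 0]},
    {"translation": [-0.25, 0, -0.06], "twist": [0, 0, 0]},
    {"translation": [-0.3, 0, -0.07], "twist": [0, 0, 0]},
    {"translation": [-0.3, 0, -0.07], "twist": [0, 0, 0]},
    {"translation": [-0.3, 0, -0.07], "twist": [0, 0, 0]}
  ]
}}

```text
t: 24.85
ee_pos: [0.5569, -0.0074, 0.1846]
tool_rot: [0.554, 0.439, -0.44, -0.554]
contact_force: [-0.2, 0.1, 0.3]
gripper_width: 0.06
```

```bash
python3 - <<'E'
from h import *
print(r.get_obs()["ee_pos"],r.get_obs()["contact_force"])
T=dict(tt=(472.5,358.3,1),ct=(556.9,115.3,-13),ht=(423.3,-366.5,5.7))
ims=[]
for n in ["top","side"]:
    p,d=imaging.snapshot(n);cv2.imwrite(f"pics/{n}9.png",p);P=cloud(n,d);z=P[...,2]
    for k,(x,y,a) in T.items():
        dx=P[...,0]*1000-x;dy=P[...,1]*1000-y;c,s=np.cos(np.radians(a)),np.sin(np.radians(a))
        lx=c*dx+s*dy;ly=-s*dx+c*dy
        m=(abs(lx)<36)&(abs(ly)<45)&(z>.036)&(z<.08)
        if m.sum(): print(n,k,m.sum(),rect(np.stack([lx[m],ly[m]],1)/1000),"z",np.median(z[m]).round(4))
E
```

```text
[ 0.55693251 -0.00741481  0.184645  ] [-0.22727309  0.1137868   0.31940928]
top tt 214 (array([ 0.1, -1. ]), array([41.8, 36.5]), 83.0) z 0.0447
top ct 180 (array([-1.3,  1.6]), array([34.6, 32.4]), 12.7) z 0.0577
top ht 183 (array([ 0.3, -2.4]), array([44. , 30.5]), 89.6) z 0.0431
side tt 148 (array([-1.2,  0.5]), array([42.8, 35.9]), 89.7) z 0.0445
side ct 213 (array([-2.6,  0.2]), array([33.1, 33.9]), 73.8) z 0.0561
side ht 308 (array([-1.1, -1.2]), array([31.2, 42.4]), 0.8) z 0.0433
```

View pics/top9.png

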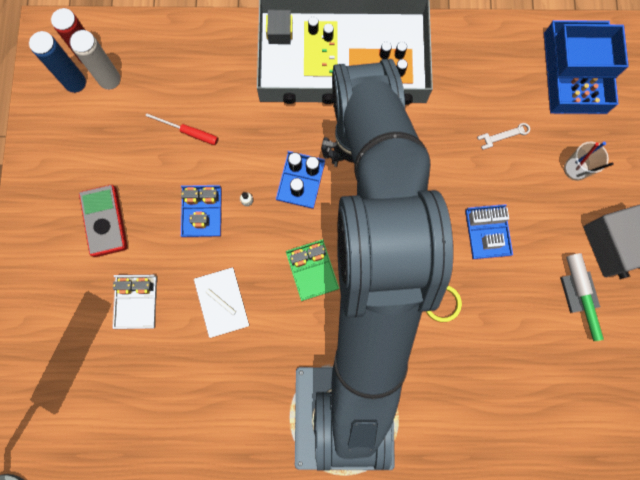

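View pics/side9.png

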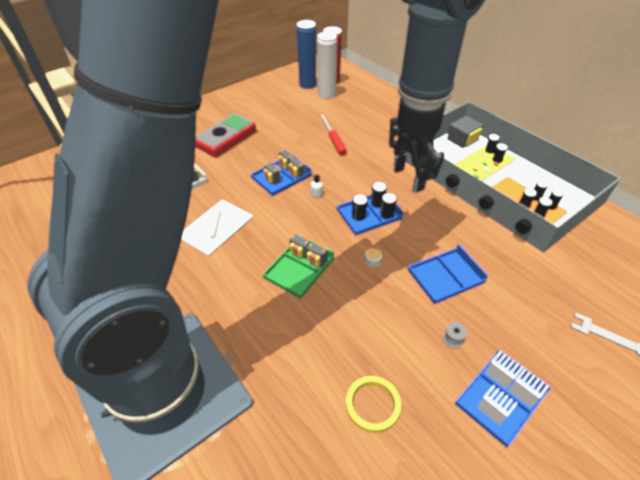

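All three parts stand in their own trays (top view (199,219), (297,186) and (494,240)), within about 3 mm of the compartment centres. The bottle, tin and spool haven't moved. Handing in.

```bash
python3 -c "
from station import r
print(r.finish_job())"
```

```text
the job is handed in; nothing more can be done
None
```

All three parts now stand upright in the front compartments of their own trays, and the job is handed in after about 25 s of the allowed 112 s. I set the capacitor down in the spare tray, moved the transformer and then the heatsink home, and moved the capacitor last.

**Placement:** in the last top and side pictures, the parts sit within about 3 mm of the compartment centres. Their tops are at the expected heights, so they are standing on the tray floors. The two cameras disagreed by no more than 2 mm.

**Bystanders:** the side picture shows the bottle, spool and tin where they stood. In the last top picture the arm hid the spool and tin. The gripper was clear of everything, and the highest reading I saw on the tool was about 14 N.

**One slip:** on the way back to the capacitor I sent an extra one-row move that carried the tool about 40 mm past its target. It was in free air and touched nothing, and I corrected it before the grasp.

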